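# Select the green lamp on the test board and test it

## Robot

A 6-joint arm with a two-finger parallel gripper is mounted at the origin on the work surface. World frame = base frame: x ahead of the robot, y to its left, z up, the work surface at z = 0. Lengths are in m, angles in rad, forces in N, time in s.
With the tool pointing down it reaches from about 0.25 to 0.775 m from the base axis. Payload 4 kg.
Tool frame: the origin (TCP) lies between the finger pads; the fingertips stand 11 mm ahead of it and the grasp point (between the pads) lies 8 mm behind it (robot.tip_extent is the z of the fingertips in the tool frame, in m); z points along the fingers, y is the line along which they close (so a half turn about z gives the same grasp; the last joint's range is limited). The gripper opens to 94 mm and grips with 3 to 60 N. Pads are 16 mm wide; open, the fingers measure 119 mm over their backs; the gripper's body (75 mm by 177 mm) begins 78 mm behind the grasp point.
Start: joints at [1.157, 0.087, 1.371, -0, 1.684, -0.103], TCP at [0.168, 0.524, 0.217] pointing down, gripper open.
Joint ranges: [-3.1, 3.1], [-0.76, 2.03], [0.27, 2.55], [-1.08, 4.22], [0.17, 2.65], [-2.57, 2.57]. Speed limits (rad/s): [2.79, 2.79, 3.14, 3.14, 3.14, 3.14].

## Interface

Orientations are given as [roll, pitch, yaw] about the fixed x, y, z axes, in that order (R = Rz(yaw) Ry(pitch) Rx(roll)).
In Python, from bench import robot, imaging gives the robot as it stands.
- The arm moves only by the shell command python3 -m pendant 'ROWS'. ROWS is JSON, a list of rows, each a list of 7 numbers: the shift along the world's x, y, z in cm, then the turn, a rotation vector about the world's x, y, z in degrees, then the opening, from 0 (shut) to 1 (fully open). In form: [[dx, dy, dz, ax, ay, az, jaw], ...]. A call has 1 to 8 rows; each row shifts and turns the commanded pose from where the row before left it; what a row does not reach is not made up. A row lasts 1/10 s, in which the tool goes at most 50 mm and 8.59 degrees, less where a joint would pass 70% of its speed; a pose out of reach is approached as far as the arm can. A call is refused whole if a number of a shift passes 5 or a number of a turn 8.59, either way. A call with a gripper value outside its range is refused whole. The fingers move at their own pace and stop on an object; the grip force is fixed at half the most. Time passes only in rows, so rows that do not move let the fingers close. It gives the time, the measured TCP pose, the force, the opening and the grip force at its end, in the units of the state.
- robot.get_obs(): the state, without advancing time (a new reading comes with each control period).
- imaging.snapshot(name): name is "scene" or "side" or "wrist"; returns the picture (400x640x3 uint8, red, green, blue); there is no depth.
- imaging.camera_params(name): a dict with "camera_matrix" (3x3 intrinsics, pixels), "R" (3x3) and "t" (3): a world point X has camera coordinates R X + t. Camera axes: x right, y down, z forward; pixel columns grow to the right and rows downward; lengths in m; the calibration is good to about 2 mm. The wrist camera is an equidistant fisheye: a pixel r from the principal point sees the ray r / f radians off the axis. A picture is of the moment at which its call begins: read the wrist's pose just before it. camera_params takes no time and is no camera call; for the wrist camera it gives the pose at the moment of the call.
- robot.close_job(): hands the job in; it is judged then, once.
The state is a dict: "time": time; "joint_positions": joint angles; "qvel": joint speeds; "joint_torque": joint torques, N m; "tool_pos": TCP position; "ee_rot": TCP orientation; "wrist_force": force on the tool from outside, world axes, zero at the start; "wrist_torque": the same for the moment, N m; "width": finger opening in m; "finger_force": force on a finger pad.
Only numpy, scipy, OpenCV 4.12 (cv2) and the standard library are available. Lean on these libraries where they do the work, as an engineer would, in place of code of your own. Each camera call takes 0.05 s, during which the arm holds its last target. There are 200 camera calls.

## Task

On the lamp test board, push the black selector lever round with a fingertip until its white tip points straight at the green bulb; push it, do not pinch it between the fingers. Only then press the black test button all the way down with a fingertip, and let it come up again, leaving the lever pointing at the green bulb. Do not touch any of the glass bulbs, and leave the loose things that lie on the board where they are.

Things in the scene. Friction and masses are not known exactly. Their poses are not given: they have to be found in the camera images.
- board: fixed plywood lamp test board, 12 mm thick, x -170 to +210 mm, y -230 to +230 mm; origin on its underside, below the lever's pivot. A grey switch drum 92 mm across rises round the pivot to 58 mm above the table. Two bulbs stand on its +y side and two on its -y side, in any order. It lies turned up to 0.4 rad from the room's axes, its -x side towards the robot.
- lever_hub (a point): a point on the upright pivot axis of the black selector lever, at mid-height of the lever (80 mm above the table); its x axis runs along the lever to its white tip, z is up
- lever_tip (a point): end of the lever's white tip, 105 mm out from the pivot, 80 mm above the table. The lever is a level black bar with a white stripe, one arm only, 14 mm wide, 70 to 90 mm above the table; beyond the drum (over 46 mm from the pivot) there is 58 mm of clear space under it, down to the board.
- lever (a joint): angle of the selector lever about its upright pivot, rad: 0 when it points along the board's +x, growing anticlockwise seen from above; stops at -2.1 and +2.1. It turns stiffly (friction 0.15 N m, about 2 N at 80 mm from the pivot), has no spring or clicks and stays where it is left.
- test_top (a point): centre of the top of the black round push button, 32 mm across, 34 mm above the table, in a grey housing on the board, 115 mm from the lever's pivot on the board's -x side (the robot's side)
- test (a joint): travel of the push button, m: 0 when up, 0.006 fully down. It is pressed straight down against a spring, about 5 N fully down, and comes up again when let go.
- tape: yellow roll of tape lying flat on the board, 60 mm across, 19 mm high, loose; origin at the centre of its underside
- jar: glass jar with a steel lid standing on the board, 42 mm across, 62 mm high, loose; origin at the centre of its underside
- carton: small cardboard bulb carton standing on the board, 46 x 46 x 70 mm high, loose; origin at the centre of its underside
- screwdriver: red-handled screwdriver lying on the far (+x) edge of the board, about 200 mm long, loose
- bulb_green: a round green glass bulb screwed into a white porcelain lamp holder fixed on the board; glass at most 45 mm across, holder 50 mm across and 18 mm high, whole thing 76 mm high; origin at the centre of the holder's underside, on the board's top. About 160 mm from the lever's pivot.
- bulb_red: a round red glass bulb screwed into a white porcelain lamp holder fixed on the board; glass at most 45 mm across, holder 50 mm across and 18 mm high, whole thing 76 mm high; origin at the centre of the holder's underside, on the board's top. About 160 mm from the lever's pivot.
- bulb_yellow: a round yellow glass bulb screwed into a white porcelain lamp holder fixed on the board; glass at most 45 mm across, holder 50 mm across and 18 mm high, whole thing 76 mm high; origin at the centre of the holder's underside, on the board's top. About 160 mm from the lever's pivot.
- bulb_blue: a round blue glass bulb screwed into a white porcelain lamp holder fixed on the board; glass at most 45 mm across, holder 50 mm across and 18 mm high, whole thing 76 mm high; origin at the centre of the holder's underside, on the board's top. About 160 mm from the lever's pivot.

How it is judged:
On the way, in this order (a step that is already met when the one before it is completed fails the run):
1. the lever points at the green bulb and is at rest (y of bulb_green in the frame of lever_hub between -0.018 and 0.018 m and x of bulb_green in the frame of lever_hub above 0.1 m and velocity of joint lever between -0.05 and 0.05 rad/s), for 0.2 s.
2. the test button is pressed down with a finger while the lever points at the green bulb (y of bulb_green in the frame of lever_hub between -0.018 and 0.018 m and x of bulb_green in the frame of lever_hub above 0.1 m and value of joint test above 0.0045 m and contact force between the fingers and anything else above 0.5 N), for 0.05 s.
At the end, for the whole second after the job is handed in: the line of the lever passes within 18 mm of the green bulb's axis (about 6 degrees), on the white-tipped side; the lever is at rest; the button is up again (within 1.5 mm); every loose thing on the board is within 15 mm of where it began (all of step 1 and value of joint test below 0.0015 m and distance of each of tape, jar, carton, screwdriver from where it was at the start of the episode below 0.015 m); the robot touches nothing.
It fails at once if the lever is pinched: fingers press on both sides of its bar at once (over 1.5 N each) (contact force between the fingers and lever_c1 above 1.5 N and contact force between the fingers and lever_c2 above 1.5 N).
It fails at once if the test button is pressed (over 3 mm) while the lever does not point at the green bulb (value of joint test above 0.003 m and not (y of bulb_green in the frame of lever_hub between -0.018 and 0.018 m and x of bulb_green in the frame of lever_hub above 0.1 m)).
It fails at once if a glass bulb is touched by the robot (over 1 N) (contact force between any of the fingers, the arm and bulb_green above 1 N or contact force between any of the fingers, the arm and bulb_red above 1 N or contact force between any of the fingers, the arm and bulb_yellow above 1 N or contact force between any of the fingers, the arm and bulb_blue above 1 N).
It fails at once if a loose thing on the board is lifted, carried or pushed away (over 15 mm) (distance of any of tape, jar, carton, screwdriver from where it was at the start of the episode above 0.015 m).
It fails at once if a loose thing on the board is knocked over (angle between any of tape, jar, carton's own z axis and vertical above 0.5 rad).
It also fails if it takes over 51 s, if anything falls off the work surface, if the arm or the gripper's body presses on something with over 40 N, if the wrist force passes 120 N, or if a joint passes its speed limit or range.

## Working session

There is one attempt and no reset: what is moved stays moved. The work goes in short steps, Python scripts to look and compute and a shell command to move; the robot and the scene stay as the last step left them, time stands still between calls to the robot, and variables do not carry over. Pictures are saved under pics/ and viewed, at most 10 in all, crops included, and the job is handed in when it is done.

```bash
mkdir -p pics
python3 - <<'E'
from bench import robot, imaging
import cv2, numpy as np
for n in ("scene","side"):
    im=imaging.snapshot(n); cv2.imwrite(f"pics/{n}0.png",im[:,:,::-1]); p=imaging.camera_params(n)
    print(n,(-p["R"].T@p["t"]).round(3),p["camera_matrix"][0])
o=robot.get_obs();print(o["time"],o["tool_pos"],o["ee_rot"],o["width"])
E
```

```text
scene [1.206 0.073 0.624] [383.48309698   0.         314.42531612]
side [0.433 1.082 0.702] [515.56141111   0.         317.99929301]
0.1 [0.16800884 0.52320669 0.21543255] [-3.13961529e+00 -2.22104504e-04  2.83077674e+00] 0.09390001998872183
```

View pics/scene0.png

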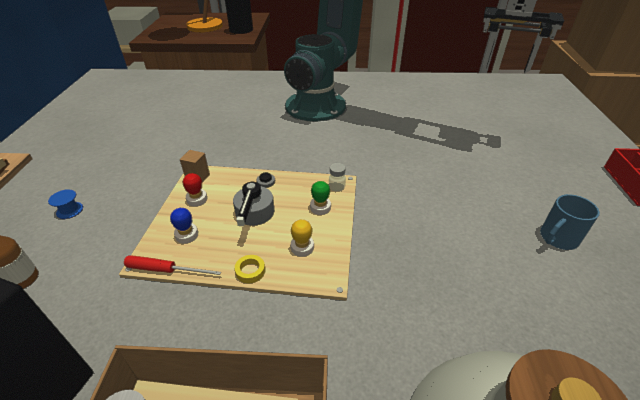

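View pics/side0.png

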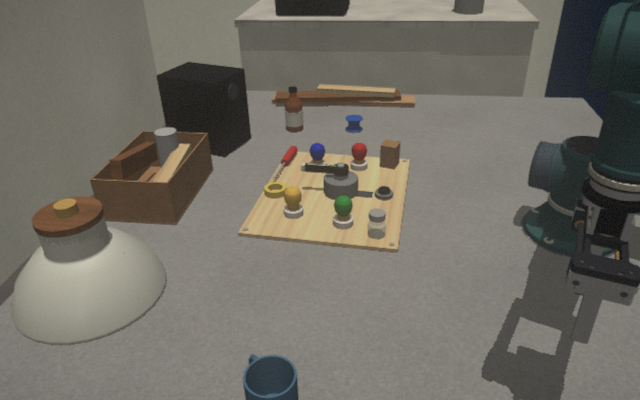

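```bash
cat > h.py <<'E'
from bench import robot, imaging
import cv2, numpy as np
def ray(n,u,v):
    p=imaging.camera_params(n); d=p["R"].T@np.linalg.solve(p["camera_matrix"],[u,v,1.])
    return -p["R"].T@p["t"], d/np.linalg.norm(d)
def plane(n,u,v,z):
    c,d=ray(n,u,v); return (c+d*(z-c[2])/d[2])[:2]
def tri(a,b):
    A=0;y=0
    for n,q in (("scene",a),("side",b)):
        c,d=ray(n,*q); P=np.eye(3)-np.outer(d,d); A=A+P; y=y+P@c
    return np.linalg.solve(A,y)
def blob(im,lo,hi,box):
    x0,y0,x1,y1=box; hsv=cv2.cvtColor(im[y0:y1,x0:x1],cv2.COLOR_RGB2HSV)
    m=cv2.inRange(hsv,lo,hi); n,l,s,c=cv2.connectedComponentsWithStats(m)
    k=1+np.argmax(s[1:,4]); return c[k]+[x0,y0], s[k]
E
python3 - <<'E'
from h import *
S=cv2.imread("pics/scene0.png")[:,:,::-1].copy(); D=cv2.imread("pics/side0.png")[:,:,::-1].copy()
C={"green":((45,100,40),(80,255,255),(300,170,340,225),(325,185,365,235)),
"yellow":((12,170,100),(24,255,255),(285,215,320,245),(280,180,305,212)),
"red":((0,190,60),(6,255,255),(178,165,210,205),(345,138,375,170)),
"blue":((110,120,40),(130,255,255),(165,200,200,240),(305,138,330,165))}
for k,(lo,hi,a,b) in C.items():
    p,s=blob(S,lo,hi,a);q,t=blob(D,lo,hi,b); print(k,p.round(1),s,q.round(1),t,tri(p,q).round(4))
cv2.imwrite("pics/c.png",np.hstack([cv2.resize(S[165:245,215:295],None,fx=5,fy=5,interpolation=2),cv2.resize(D[145:225,300:380],None,fx=5,fy=5,interpolation=2)])[:,:,::-1])
# board corners
for n,c in (("scene",[(356,176),(347,294),(123,277)]),("side",[(410,158),(399,246),(246,237)])):
    print(n,[plane(n,*q,.012).round(3) for q in c])
E
```

```text
green [320.1 190.9] [ 11  11  19  22 306] [342.9 202. ] [ 10  11  17  14 171] [0.5371 0.0404 0.0694]Traceback (most recent call last):
  File "<stdin>", line 8, in <module>
  File "h.py", line 16, in blob
    k=1+np.argmax(s[1:,4]); return c[k]+[x0,y0], s[k]
        ~~~~~~~~~^^^^^^^^^
    return _wrapfunc(a, 'argmax', axis=axis, out=out, **kwds)
    return bound(*args, **kwds)
ValueError: attempt to get argmax of an empty sequence
```

```bash
cat > m.py <<'E'
from h import *
S=cv2.imread("pics/scene0.png")[:,:,::-1].copy(); D=cv2.imread("pics/side0.png")[:,:,::-1].copy()
C={"green":((40,90,20),(85,255,255),(300,170,340,225),(325,185,365,235)),
"yellow":((10,170,50),(28,255,255),(285,215,320,245),(280,180,305,212)),
"red":((0,170,40),(8,255,255),(178,165,210,205),(345,138,375,170)),
"blue":((105,100,20),(135,255,255),(165,200,200,240),(305,138,330,165))}
for k,(lo,hi,a,b) in C.items():
  try:
    p,s=blob(S,lo,hi,a);q,t=blob(D,lo,hi,b); print(k,p.round(1),s,q.round(1),t,tri(p,q).round(4))
  except ValueError as e: print(k,e)
cv2.imwrite("pics/c.png",np.hstack([cv2.resize(S[165:245,215:295],None,fx=5,fy=5,interpolation=2),cv2.resize(D[145:225,300:380],None,fx=5,fy=5,interpolation=2)])[:,:,::-1])
for n,c in (("scene",[(356,176),(347,294),(123,277)]),("side",[(410,158),(399,246),(246,237)])):
    print(n,[plane(n,*q,.012).round(3) for q in c])
E
python3 m.py
```

```text
green [320.2 191. ] [ 11  11  19  22 319] [342.8 203.8] [ 10  11  17  19 235] [0.5361 0.0414 0.0664]
yellow attempt to get argmax of an empty sequence
red [192.3 182.6] [  5   8  19  21 289] [359.5 144.8] [11  5  8  5 17] [ 0.521  -0.26    0.0758]
blue [180.8 218.6] [  6   8  20  23 367] [317.1 147.7] [  6   5  13  11 104] [ 0.6402 -0.2483  0.0706]
scene [array([0.407, 0.129]), array([0.774, 0.103]), array([ 0.756, -0.341])]
side [array([ 0.37 , -0.332]), array([0.401, 0.121]), array([0.756, 0.122])]
```

View pics/c.png

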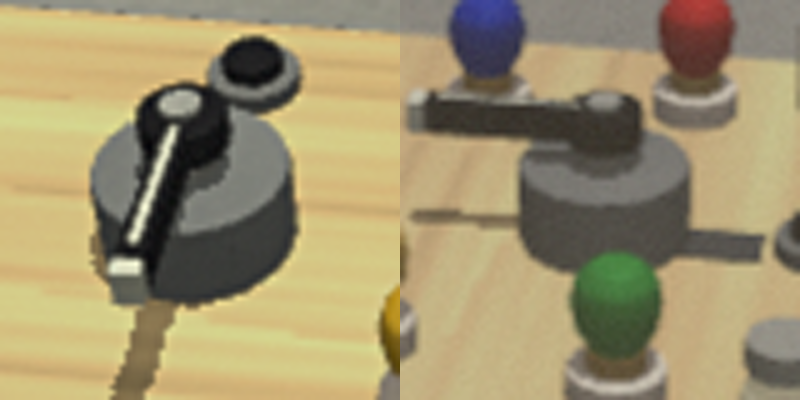

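Run:
```python
from h import *
f=lambda x,y:(215+x/5,165+y/5)
g=lambda x,y:(300+(x-400)/5,145+y/5)
k=tri(f(180,102),g(605,100)); t=tri(f(127,283),g(409,110)); b=tri(f(252,60),(384.5,190)); G=tri((320.2,191),(342.8,203.8))
print("knob",k,"tip",t,"btn",b, plane("scene",*f(252,60),.034),plane("side",384.5,190,.034))
print(np.linalg.norm(t[:2]-k[:2]), np.linalg.norm(b[:2]-k[:2]),np.linalg.norm(G[:2]-k[:2]))
a=lambda v:np.degrees(np.arctan2(v[1],v[0]))
print("lever",a(t-k),"btn",a(k-b),"green",a(G-k))
for n,q in (("jarlid s",("scene",337,168,.062+.012)),("jar",("side",377,215,.074)),("yellow",("scene",301.5,229,.055)),("carton",("scene",194,157,.082)),("tape",("scene",249.5,268,.02))): print(n,plane(*q).round(3))
o=robot.get_obs();print(o["tool_pos"])
```

```text
knob [ 0.5553735  -0.11066052  0.09221288] tip [ 0.65933011 -0.1143247   0.08059512] btn [ 0.44045967 -0.10273057  0.02762795] [ 0.44907482 -0.10065164] [ 0.44024632 -0.09207352]
0.10402116955490794 0.11518711296012493 0.15316555102838067
lever -2.018680345797744 btn -3.9475941446758305 green 97.18323861230377
jarlid s [0.458 0.078]
jar [0.453 0.094]
yellow [0.648 0.008]
carton [ 0.438 -0.276]
tape [ 0.727 -0.091]
[0.16800884 0.52320669 0.21543255]
```

```bash
R='[2.33,-3.38,0,0,0,-3.7,0]'; python3 -m pendant '[[2.33,-3.38,0,0,0,-3.7,0],[2.33,-3.38,0,0,0,-3.7,0],[2.33,-3.38,0,0,0,-3.7,0],[2.33,-3.38,0,0,0,-3.7,0],[2.33,-3.38,0,0,0,-3.7,0],[2.33,-3.38,0,0,0,-3.7,0],[2.33,-3.38,0,0,0,-3.7,0]]'
python3 -m pendant '[[2.33,-3.38,0,0,0,-3.7,0],[2.33,-3.38,0,0,0,-3.7,0],[2.33,-3.38,0,0,0,-3.7,0],[2.33,-3.38,0,0,0,-3.7,0],[2.33,-3.38,0,0,0,-3.7,0],[2.33,-3.38,0,0,0,-3.7,0],[2.33,-3.38,0,0,0,-3.7,0]]'
python3 -m pendant '[[2.33,-3.38,0,0,0,-3.7,0],[2.33,-3.38,0,0,0,-3.7,0],[2.33,-3.38,0,0,0,-3.7,0],[2.33,-3.38,0,0,0,-3.7,0],[2.33,-3.38,0,0,0,-3.7,0],[2.33,-3.38,0,0,0,-3.7,0],[0,0,0,0,0,0,0],[0,0,0,0,0,0,0]]'
```

```text
time: 0.8
tool_pos: [0.3317, 0.2855, 0.2161]
ee_rot: [-3.141, -0.0, 2.376]
wrist_force: [0.3, 0.5, 0.2]
width: 0.0414
finger_force: 0.0
time: 1.5
tool_pos: [0.4948, 0.0489, 0.216]
ee_rot: [-3.141, -0.0, 1.924]
wrist_force: [-0.6, -0.0, 0.1]
width: 0.0001
finger_force: 0.0
time: 2.3
tool_pos: [0.6339, -0.1528, 0.2148]
ee_rot: [-3.139, -0.001, 1.538]
wrist_force: [-0.0, -0.2, -1.0]
width: 0.0001
finger_force: 0.0
```

Run:
```python
from h import *
p=imaging.camera_params("wrist"); im=imaging.snapshot("wrist"); cv2.imwrite("pics/w0.png",im[:,:,::-1])
np.savez("w0.npz",**{k:np.array(p[k]) for k in("camera_matrix","R","t")})
K=p["camera_matrix"];print(K)
def proj(X):
    c=p["R"]@np.array(X)+p["t"]; th=np.arctan2(np.hypot(c[0],c[1]),c[2]); d=c[:2]/np.hypot(c[0],c[1]); return (K[:2,2]+K[0,0]*th*d).round(1)
for n,X in (("hub",[.555,-.111,.09]),("tip",[.659,-.114,.09]),("green",[.536,.041,.066]),("fingertip",[.634,-.153,.205]),("btn",[.4405,-.1025,.034])): print(n,proj(X))
```

```text
[[309.70691629   0.         313.60923114]
 [  0.         309.70691629 198.40215828]
 [  0.           0.           1.        ]]
hub [232.  155.7]
tip [339.2 154.4]
green [214.8  13.7]
fingertip [314.3 244. ]
btn [156.4 148.1]
```

View pics/w0.png

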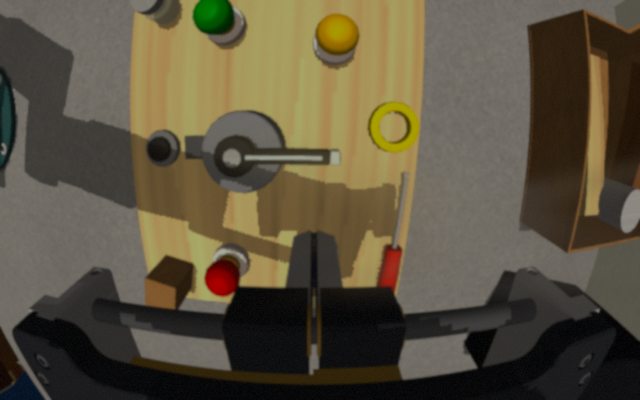

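```bash
python3 -m pendant '[[0,0,-3.5,0,0,0,0],[0,0,-3.5,0,0,0,0],[0,0,-3.5,0,0,0,0],[0,0,-2.5,0,0,0,0],[0,0,-1,0,0,0,0],[0,0,0,0,0,0,0],[0,0,0,0,0,0,0]]'
python3 - <<'E'
import numpy as np
# tool positions: radius 80, behind lever by 15.5 mm
c=np.array([.555,-.111]); 
for a in range(-2,100,9):
    r=np.radians(a); p=c+.08*np.array([np.cos(r),np.sin(r)])+.0155*np.array([np.sin(r),-np.cos(r)]); print(a,p.round(4))
E
```

```text
time: 3.05
tool_pos: [0.635, -0.152, 0.0786]
ee_rot: [3.139, 0.001, 1.54]
wrist_force: [0.3, -0.1, 0.8]
width: 0.0006
finger_force: 0.0
-2 [ 0.6344 -0.1293]
7 [ 0.6363 -0.1166]
16 [ 0.6362 -0.1038]
25 [ 0.6341 -0.0912]
34 [ 0.63   -0.0791]
43 [ 0.6241 -0.0678]
52 [ 0.6165 -0.0575]
61 [ 0.6073 -0.0485]
70 [ 0.5969 -0.0411]
79 [ 0.5855 -0.0354]
88 [ 0.5733 -0.0316]
97 [ 0.5606 -0.0297]
```

```bash
python3 -m pendant '[[0,1.15,0,0,0,0,0],[0,1.15,0,0,0,0,0],[0.1,0.63,0,0,0,4.5,0],[0.1,0.64,0,0,0,4.5,0],[0,0.64,0,0,0,4.5,0],[0,0.64,0,0,0,4.5,0],[-0.1,0.63,0,0,0,4.5,0],[-0.1,0.63,0,0,0,4.5,0]]'
python3 -m pendant '[[-0.2,0.6,0,0,0,4.5,0],[-0.2,0.6,0,0,0,4.5,0],[-0.3,0.56,0,0,0,4.5,0],[-0.3,0.56,0,0,0,4.5,0],[-0.38,0.52,0,0,0,4.5,0],[-0.38,0.52,0,0,0,4.5,0],[0,0,0,0,0,0,0]]'
python3 -m pendant '[[-0.46,0.45,0,0,0,4.5,0],[-0.46,0.45,0,0,0,4.5,0],[-0.52,0.37,0,0,0,4.5,0],[-0.52,0.37,0,0,0,4.5,0],[0,0,0,0,0,0,0],[0,0,0,0,0,0,0]]'
python3 - <<'E'
from h import *
for n in ("scene","side"): cv2.imwrite(f"pics/{n}1.png",imaging.snapshot(n)[:,:,::-1])
a=cv2.imread("pics/scene1.png")[145:245,215:345]; b=cv2.imread("pics/side1.png")[125:225,290:390]
cv2.imwrite("pics/c1.png",np.hstack([cv2.resize(x,None,fx=3.4,fy=3.4,interpolation=2) for x in (a,b)]))
E
```

```text
time: 3.85
tool_pos: [0.6351, -0.0912, 0.0785]
ee_rot: [3.14, 0.004, 2.014]
wrist_force: [-1.1, -3.0, 1.4]
width: 0.0006
finger_force: 1.2
time: 4.55
tool_pos: [0.6172, -0.0566, 0.0781]
ee_rot: [3.14, 0.002, 2.483]
wrist_force: [0.3, -0.4, -0.1]
width: 0.0004
finger_force: 0.2
time: 5.15
tool_pos: [0.5975, -0.0407, 0.0771]
ee_rot: [3.141, 0.001, 2.794]
wrist_force: [1.4, -0.0, 0.3]
width: 0.0006
finger_force: 0.3
```

View pics/c1.png

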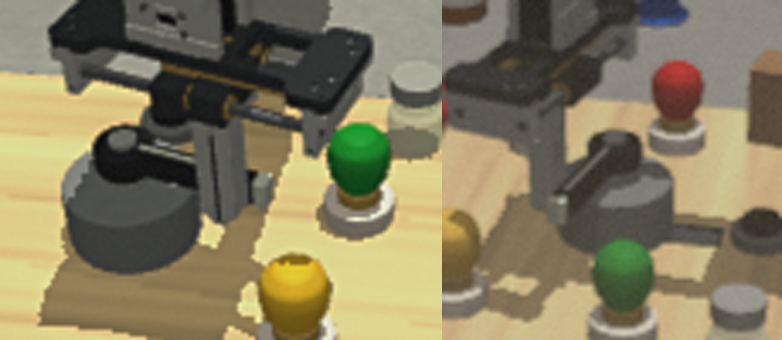

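```bash
python3 -m pendant '[[-0.57,0.28,0,0,0,4.5,0],[-0.57,0.28,0,0,0,4.5,0],[-0.61,0.19,0,0,0,4.5,0],[-0.61,0.19,0,0,0,4.5,0],[-0.4,0.07,0,0,0,3,0],[-0.3,0.04,0,0,0,2,0],[0,0,0,0,0,0,0],[0,0,0,0,0,0,0]]'
python3 - <<'E'
from h import *
p=imaging.camera_params("wrist"); im=imaging.snapshot("wrist")
np.savez("w2.npz",**{k:np.array(p[k]) for k in("camera_matrix","R","t")})
for n in ("scene","side"): cv2.imwrite(f"pics/{n}2.png",imaging.snapshot(n)[:,:,::-1])
a=cv2.imread("pics/scene2.png")[145:245,215:345]; b=cv2.imread("pics/side2.png")[125:225,290:390]
t=np.hstack([cv2.resize(x,None,fx=3.4,fy=3.4,interpolation=2) for x in (a,b)])
cv2.imwrite("pics/c2.png",t); print(t.shape)
E
```

```text
time: 6.05
tool_pos: [0.5666, -0.0305, 0.0765]
ee_rot: [3.141, 0.0, -3.087]
wrist_force: [1.3, 1.3, 1.3]
width: 0.0007
finger_force: 0.6
(340, 782, 3)
```

View pics/c2.png

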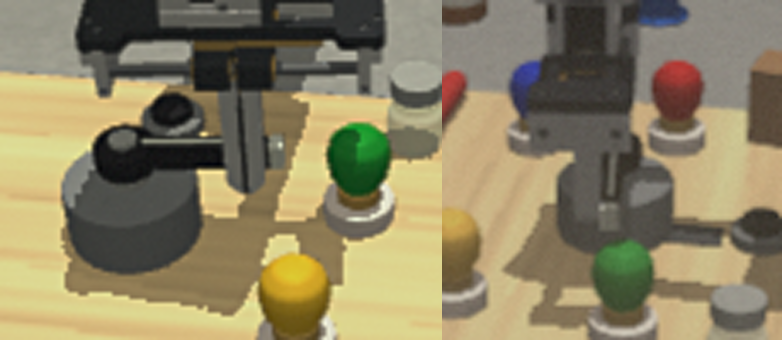

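Run:
```python
from h import *
t=tri((297.3,189.7),(339.1,188.4)); G=tri((320.2,191),(342.8,203.8))
print(t,plane("scene",297.3,189.7,.08),plane("side",339.1,188.4,.08))
for c in ([.5554,-.1107],): print(*[np.degrees(np.arctan2(*(v[:2]-c)[::-1])) for v in (t,G)])
```

```text
[ 0.55002622 -0.00902646  0.07957458] [ 0.55091341 -0.00880818] [ 0.54983852 -0.00874264]
93.02545327566983 97.19122646165766
```

```bash
python3 -m pendant '[[-0.2,0.02,0,0,0,1.4,0],[-0.2,0.02,0,0,0,1.4,0],[-0.18,0.01,0,0,0,1.4,0],[0,0,0,0,0,0,0],[0,0,0,0,0,0,0],[0,0,0,0,0,0,0]]'
python3 -m pendant '[[0.5,0,0,0,0,0,0],[1,0,0,0,0,0,0],[1,0,0,0,0,0,0],[0,0,2,0,0,0,0],[0,0,4,0,0,0,0],[0,0,4,0,0,0,0],[0,0,2,0,0,0,0],[0,0,0,0,0,0,0]]'
python3 - <<'E'
from h import *
p=imaging.camera_params("wrist"); im=imaging.snapshot("wrist"); cv2.imwrite("pics/w3.png",im[:,:,::-1])
np.savez("w3.npz",**{k:np.array(p[k]) for k in("camera_matrix","R","t")})
for n in ("scene","side"): cv2.imwrite(f"pics/{n}3.png",imaging.snapshot(n)[:,:,::-1])
a=cv2.imread("pics/scene3.png")[165:215,240:340]; b=cv2.imread("pics/side3.png")[155:235,315:370]
t=np.hstack([cv2.resize(a,(500,250),interpolation=2),cv2.resize(b[:50],(275,250),interpolation=2)])
w=cv2.resize(im[:,:,::-1],(480,300)); w=np.pad(w,((0,0),(0,295),(0,0)))
cv2.imwrite("pics/c3.png",np.vstack([t,w]))
E
```

```text
time: 6.8
tool_pos: [0.5603, -0.0303, 0.0764]
ee_rot: [-3.142, -0.001, -3.013]
wrist_force: [1.1, 1.6, -0.2]
width: 0.0002
finger_force: 0.6
time: 7.6
tool_pos: [0.5883, -0.0307, 0.201]
ee_rot: [-3.139, 0.008, -3.013]
wrist_force: [0.2, 0.6, 1.1]
width: 0.0002
finger_force: 0.0
```

View pics/c3.png

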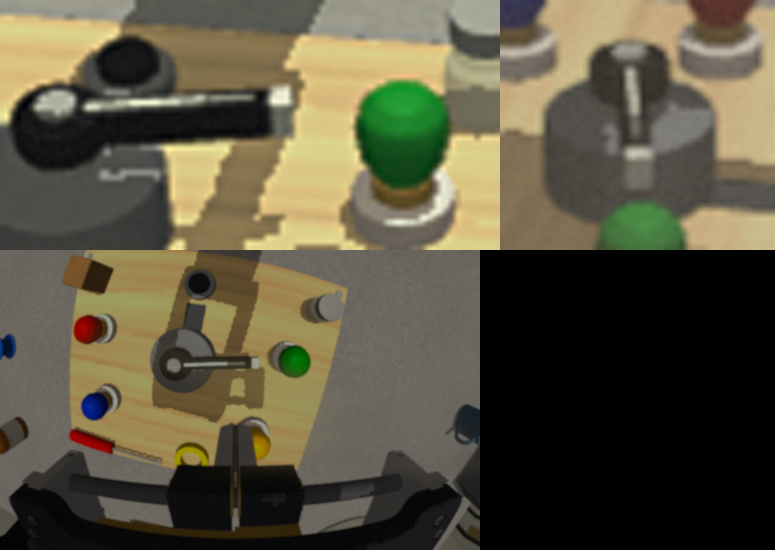

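Run:
```python
from h import *
t=tri((296.9,187.4),(342.6,188.8)); c=np.array([.5554,-.1107]); 
a=lambda v:round(np.degrees(np.arctan2(*(v[:2]-c)[::-1])),2)
G=tri((320.2,191),(342.8,203.8)); print(t,a(t),a(G))
p=np.load("w3.npz"); K=p["camera_matrix"]
def wp(u,v,z):
    d=(np.array([u,v])-K[:2,2])/K[0,0]; th=np.hypot(*d); r=p["R"].T@np.r_[d/th*np.sin(th),np.cos(th)]; o=-p["R"].T@p["t"]; return (o+r*(z-o[2])/r[2])[:2]
im=cv2.imread("pics/w3.png")[:,:,::-1].copy()
g,s=blob(im,(40,90,20),(85,255,255),(340,100,440,200))
k=wp(174*4/3,115*4/3,.093); tt=wp(257*4/3,113*4/3,.08); gg=wp(*g,.066)
print("wrist",k,tt,gg,g); f=lambda v:np.degrees(np.arctan2(v[1],v[0])); print(f(tt-k),f(gg-k))
b=wp(200*4/3,(283-250)*4/3,.034); print("btn",b)
# image-line: base of holder from wrist/scene
print("holder scene",plane("scene",240+402/5,165+205/5,.022))
```

```text
[ 0.54132291 -0.01056172  0.07848997] 98.0 97.19
wrist [ 0.55448836 -0.11155376] [ 0.54163406 -0.01023216] [0.53367748 0.04056853] [392.26757532 148.24175036]
97.23028338771822 97.78991530878724
btn [ 0.44154064 -0.10124436]
holder scene [0.5385172  0.04206933]
```

```bash
python3 -m pendant '[[-3.68,-1.78,0,0,0,0,0],[-3.68,-1.78,0,0,0,0,0],[-3.68,-1.78,0,0,0,0,0],[-3.68,-1.78,0,0,0,0,0],[0,0,-4,0,0,0,0],[0,0,-4,0,0,0,0],[0,0,-4,0,0,0,0],[0,0,-1.5,0,0,0,0]]'
python3 -m pendant '[[0,0,0,0,0,0,0],[0,0,0,0,0,0,0],[0,0,0,0,0,0,0]]'
```

```text
time: 8.55
tool_pos: [0.4335, -0.0999, 0.0546]
ee_rot: [3.136, -0.011, -3.013]
wrist_force: [0.4, 0.2, -0.1]
width: 0.0004
finger_force: 0.0
time: 8.85
tool_pos: [0.4392, -0.1017, 0.0624]
ee_rot: [-3.141, 0.001, -3.013]
wrist_force: [0.3, -0.1, 0.5]
width: 0.0005
finger_force: 0.0
```

```bash
python3 -m pendant '[[0.1,0,-0.5,0,0,0,0],[0,0,-0.5,0,0,0,0],[0,0,-0.4,0,0,0,0],[0,0,-0.3,0,0,0,0],[0,0,-0.3,0,0,0,0],[0,0,-0.3,0,0,0,0],[0,0,-0.2,0,0,0,0],[0,0,0,0,0,0,0]]'
```

```text
time: 9.65
tool_pos: [0.4395, -0.1014, 0.0391]
ee_rot: [3.142, -0.0, -3.012]
wrist_force: [-6.1, 2.1, 15.0]
width: 0.0005
finger_force: 7.8
```

```bash
python3 -m pendant '[[0,0,-0.1,0,0,0,0],[0,0,0,0,0,0,0],[0,0,0,0,0,0,0]]'
python3 -m pendant '[[0,0,0.5,0,0,0,0],[0,0,1,0,0,0,0],[0,0,2,0,0,0,0],[0,0,3,0,0,0,0],[0,0,4,0,0,0,0],[0,0,3,0,0,0,0],[0,0,0,0,0,0,0],[0,0,0,0,0,0,0]]'
python3 - <<'E'
from h import *
p=[cv2.cvtColor(imaging.snapshot(n),cv2.COLOR_RGB2BGR) for n in("scene","side")]
cv2.imwrite("pics/c4.png",np.hstack([cv2.resize(x,(400,400),interpolation=2) for x in (p[0][150:300,120:370],p[1][130:250,240:420])]))
E
```

```text
time: 9.95
tool_pos: [0.4395, -0.1014, 0.0389]
ee_rot: [-3.142, 0.0, -3.012]
wrist_force: [-7.6, 3.2, 20.2]
width: 0.0002
finger_force: 10.0
time: 10.75
tool_pos: [0.4397, -0.1016, 0.1707]
ee_rot: [-3.141, 0.001, -3.013]
wrist_force: [1.6, 0.3, 0.1]
width: 0.0005
finger_force: 0.0
```

View pics/c4.png

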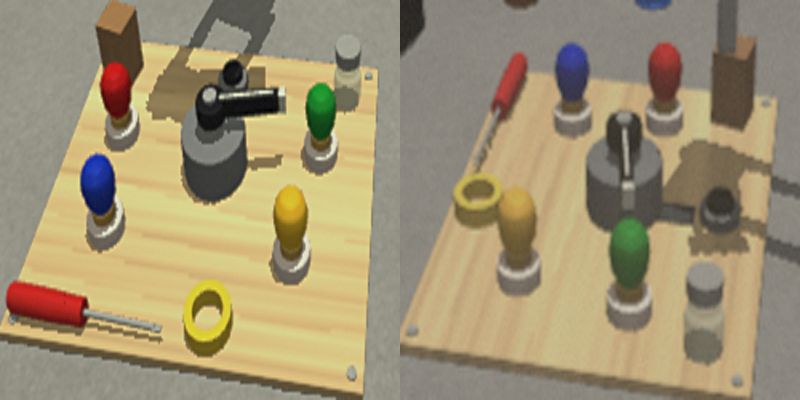

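The lever still points at the green bulb, the button is up, and the loose things haven't moved. The finger stopped exactly 6 mm down, so the button went fully in.

```bash
python3 -c "
from bench import robot
print(robot.close_job())"
```

```text
the job is handed in; nothing more can be done
None
```

The job is handed in, verdict not shown: I pushed the lever to within about 1° of the green bulb, then pressed the test button fully down and let it come up again, and the last pictures show the lever still on green, the loose things in place, and the arm clear.

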